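# Sticker two planed boards to dry

## Robot

A 7-joint arm with a two-finger parallel gripper is mounted at the origin on the work surface. World frame = base frame: x ahead of the robot, y to its left, z up, the work surface at z = 0. Lengths are in m, angles in degrees, forces in N, time in s.
With the tool pointing down it reaches from about 0.425 to 0.875 m from the base axis. Payload 4.7 kg.
Tool frame: the origin (TCP) lies at the very end of the fingers, on their centre line; the grasp point (between the pads) lies env.hold_point_z behind it (env.hold_point_z is the distance from the TCP to the grasp point, in m); z points along the fingers, y is the line along which they close (so a half turn about z gives the same grasp; the last joint's range is limited). The gripper opens to 87 mm and grips with 3 to 60 N. Pads are 19 mm wide; open, the fingers measure 117 mm over their backs; the gripper's body (75 mm by 190 mm) begins 51 mm behind the grasp point.
Start: joints at [-63.421, 18.392, -4.016, 83.108, 1.295, 78.541, -3.26], TCP at [0.283, 0.585, 0.223] pointing down, gripper open.
Joint ranges: [-163.93, 163.93], [-17.29, 119.83], [-79.2, 71.16], [3.27, 140.29], [-89.18, 269.18], [5.43, 117.66], [-154.24, 154.24]. Speed limits (degrees/s): [147.25, 147.25, 180, 180, 180, 180, 180].

## Interface

Orientations are given as [roll, pitch, yaw] about the fixed x, y, z axes, in that order (R = Rz(yaw) Ry(pitch) Rx(roll)).
In Python, from cell import env gives the robot as it stands.
- The arm moves only by the shell command python3 -m jog 'ROWS' [FORCE]. ROWS is JSON, a list of rows, each an object with "dp": the shift along the tool's x, y, z in cm, a list of three; "twist": the turn about the tool's z in degrees; "fingers": the opening, from 0 (shut) to 1 (fully open). A call has 1 to 8 rows; each row is the pose to reach, as a shift and turn from the pose commanded when the call began, along the tool's axes at that moment; what a row does not reach only later rows make up. A row lasts 1/8 s, in which the tool goes at most 62.5 mm and 10.7 degrees, less where a joint would pass 70% of its speed; a pose out of reach is approached as far as the arm can. A call with a gripper value outside its range is refused whole. The fingers move at their own pace and stop on an object; FORCE is the grip in N (left out, the last holds). Time passes only in rows, so rows that repeat a pose let the fingers close. It gives the time, the measured TCP pose, the force, the opening and the grip force at its end, in the units of the state.
- env.get_obs(): the state, without advancing time (a new reading comes with each control period).
- env.read_camera(name): name is "scene" or "top" or "wrist"; returns a dict with "pixels" (480x640x3 uint8, blue, green, red), "depth" (480x640 float32, m along the optical axis (not along the pixel's ray), 0 where there is no reading), "fx", "fy", "cx", "cy" (pixels), "rvec" (rotation vector, rad) and "tvec" (3), from world to camera coordinates, as OpenCV has them. Camera axes: x right, y down, z forward; pixel columns grow to the right and rows downward; lengths in m; the calibration is good to about 2 mm. The wrist camera is an equidistant fisheye: a pixel r from the principal point sees the ray r / f radians off the axis. A picture is of the moment at which its call begins.
- env.sign_off(): hands the job in; it is judged then, once.
The state is a dict: "time_s": time; "qpos": joint angles; "joint_velocities": joint speeds; "effort": joint torques, N m; "tool_pos": TCP position; "tool_rot": TCP orientation; "force": force on the tool from outside, world axes, zero at the start; "wrist_torque": the same for the moment, N m; "grip_width": finger opening in m; "grasp_force": force on a finger pad.
Only numpy, scipy, OpenCV 4.12 (cv2) and the standard library are available. Lean on these libraries where they do the work, as an engineer would, in place of code of your own. Each camera call takes 0.05 s, during which the arm holds its last target. There are 200 camera calls.

## Task

Stack the two freshly planed boards on the drying skid: lay the longer board lengthwise across both bearers, centred on the skid, put one sticker (spacer stick) centred and square across it directly above each bearer, then lay the shorter board centred on the stickers and in line with the longer one. Last, stand the iron weight on the middle of the top board. Leave the tape measure, the block plane and the mallet where they lie.

Things in the scene. Friction and masses are not known exactly. Their poses are not given: they have to be found in the camera images.
- skid: Drying skid, screwed to the bench: a plywood panel 200 x 130 x 12 mm with two square wooden bearers fixed on it. Origin: centre of the panel's underside, on the bench top; x along the panel's length, z up. The bearers run along the skid's y (130 mm long, 32 mm wide, 32 mm high) and are centred at x = -65 mm and x = +65 mm; their flat tops are 44 mm above the bench. Between them is a gap of 98 mm. It lies the same either way round.
- long_board: The longer planed board, pale wood, 270 x 60 x 20 mm, about 0.2 kg, lying flat on the bench. Origin: centre of its underside; x along its length, y across its 60 mm width, z up.
- short_board: The shorter planed board, same pale wood, 200 x 60 x 20 mm, about 0.15 kg, lying flat on the bench. Origin: centre of its underside; x along its length, y across its 60 mm width, z up.
- sticker_a: One of two identical stickers (spacer sticks), browner wood, 90 x 20 x 20 mm, about 25 g, lying on the bench. Origin: centre of its underside; x along its 90 mm length, z up. Either sticker may go over either bearer.
- sticker_b: The other of the two identical stickers, 90 x 20 x 20 mm. Origin: centre of its underside; x along its 90 mm length, z up.
- weight: Dark iron weight standing upright, 66 mm tall, about 0.5 kg: a round foot 56 mm across and 24 mm high, a neck 16 mm across, and on top a round grip 24 mm across that spans heights 34 to 66 mm. Origin: centre of its underside; z up along its axis.
- tape: Bystander: black tape measure lying on its side, 70 x 66 x 42 mm. Origin: centre of its underside. Leave it alone.
- plane: Bystander: steel block plane, 160 x 50 mm, 55 mm high, beyond the work. Origin: centre of its sole; x along its length. Leave it alone.
- mallet: Bystander: wooden mallet lying beyond the work, head 65 x 120 x 70 mm, its handle reaching 240 mm from the head's centre along the mallet's -x. Origin: under the centre of the head. Leave it alone.
Mind the look-alikes: they are no part of the job. Leave any green look-alike of the sticker_b alone. What is shaped like the sticker_a but pink or red is not meant.

How it is judged:
By the outcome, as a careful person would: the job done as asked, in the order asked, and still so for the second after the job is handed in, with the robot touching nothing.
It also fails if it takes over 138 s, if anything falls off the work surface, if the arm or the gripper's body presses on something with over 40 N, if the wrist force passes 120 N, or if a joint passes its speed limit or range.

## Working session

There is one attempt and no reset: what is moved stays moved. The work goes in short steps, Python scripts to look and compute and a shell command to move; the robot and the scene stay as the last step left them, time stands still between calls to the robot, and variables do not carry over. Pictures are saved under pics/ and viewed, at most 14 in all, crops included, and the job is handed in when it is done.

```bash
ls; mkdir -p pics; cat > h.py <<'E'
import numpy as np,cv2
from cell import env
def cam(n):
    c=env.read_camera(n); c['R']=cv2.Rodrigues(np.array(c['rvec'],float))[0]; c['t']=np.array(c['tvec'],float).ravel(); return c
def ray(c,uv,wrist=False):
    uv=np.atleast_2d(np.array(uv,float)); x=(uv[:,0]-c['cx'])/c['fx']; y=(uv[:,1]-c['cy'])/c['fy']
    if wrist:
        r=np.hypot(x,y)+1e-9; s=np.sin(r)/r; d=np.c_[x*s,y*s,np.cos(r)]
    else: d=np.c_[x,y,np.ones(len(x))]
    return -c['R'].T@c['t'], d@c['R']
def onplane(c,uv,z,wrist=False):
    o,d=ray(c,uv,wrist); return o+d*((z-o[2])/d[:,2])[:,None]
def cloud(c):
    v,u=np.mgrid[0:480,0:640]; d=c['depth']
    P=np.stack([(u-c['cx'])/c['fx']*d,(v-c['cy'])/c['fy']*d,d],-1)
    W=(P-c['t'])@c['R']; W[d<=0]=np.nan; return W
E
python3 - <<'E'
from h import *
print(env.hold_point_z, env.get_obs())
for n in ("scene","top"):
    c=cam(n); cv2.imwrite(f'pics/{n}0.png',c['pixels']); print(n,-c['R'].T@c['t'],c['R'][2],c['fx'])
    np.savez(f'{n}0.npz',**c)
E
```

```text
pics
0.0187 {'time_s': 0.0, 'qpos': array([-63.42007398,  18.44004358,  -4.01337388,  83.17445099,
         1.29630972,  78.54049554,  -3.26008006]), 'joint_velocities': array([-0.04239177,  0.09549249, -0.0600024 ,  0.07492141, -0.02245763,
       -0.00590147,  0.08809266]), 'effort': array([-2.78246225e-04, -4.91281772e+01, -4.03993204e-01, -3.12524021e+01,
       -6.38613151e-02,  4.40274342e-02,  1.85097238e-04]), 'tool_pos': array([0.28245079, 0.58481522, 0.22145402]), 'tool_rot': array([-1.79890316e+02,  7.67279953e-03,  1.54227955e+02]), 'force': array([ 0.02390822, -0.25719659,  0.23920382]), 'wrist_torque': array([-0.00924053,  0.04843984, -0.01025882]), 'grasp_force': 0.0, 'grip_width': 0.08707145776606923}
scene [ 1.18433706 -0.36780236  0.88999022] [-0.56865058  0.2928469  -0.76868538] 450.0736201012228
top [ 0.39523381 -0.0456029   1.118686  ] [ 0.1573286   0.00270103 -0.98754261] 449.46414146605906
```

View pics/top0.png

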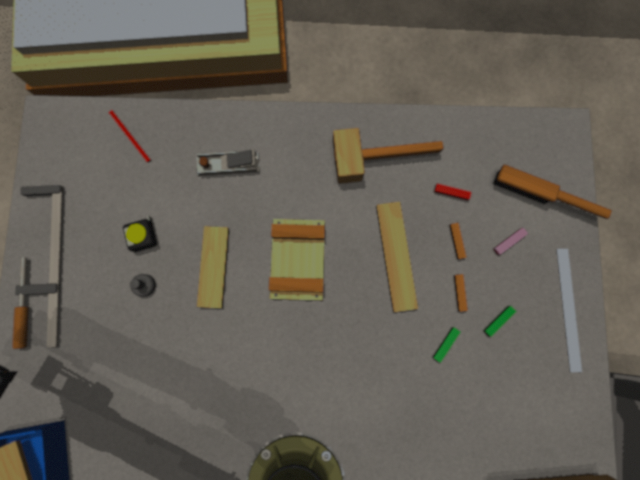

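View pics/scene0.png

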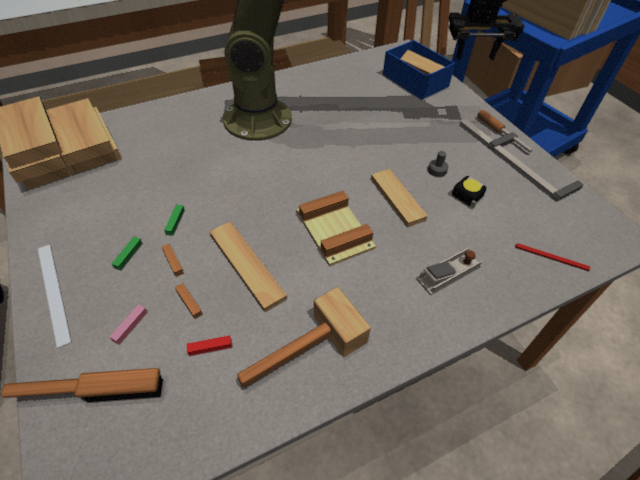

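The top view shows the skid at (298,260), long board at (397,257), short board at (213,267), and weight at (142,285). Sticker candidates are brown (458,241) and (461,293), red (452,191), pink (511,241), and green (447,344) and (500,321). By the description I choose the two brown ones. The tape (140,235), plane (227,162) and mallet (348,155) stay put.

```bash
cat > m.py <<'E'
from h import *
def blob(c,seed,tol=None,z=0.02,wrist=False,zr=None):
    # segment by hue/saturation vs grey bench, take component at the seed, cast contour to plane z
    hsv=cv2.cvtColor(c['pixels'],cv2.COLOR_BGR2HSV); lo,hi=tol
    m=cv2.inRange(hsv,np.array(lo),np.array(hi))
    n,l=cv2.connectedComponents(m); k=l[seed[1],seed[0]]
    if k==0: return None
    cs,_=cv2.findContours((l==k).astype(np.uint8),cv2.RETR_EXTERNAL,cv2.CHAIN_APPROX_NONE)
    p=max(cs,key=cv2.contourArea)[:,0].astype(float)
    w=onplane(c,p,z,wrist)[:,:2]
    (x,y),(a,b),ang=cv2.minAreaRect((w*1000).astype(np.float32))
    if a<b: a,b,ang=b,a,ang+90
    return round(x,1),round(y,1),round(a,1),round(b,1),round((ang+90)%180-90,1)
E
python3 - <<'E'
from m import *
c=dict(np.load('top0.npz')); W=cloud(c)
hsv=cv2.cvtColor(c['pixels'],cv2.COLOR_BGR2HSV)
S=dict(skidp=(298,260),b1=(298,232),b2=(298,285),long=(397,257),short=(213,267),stA=(458,241),stB=(461,293),weight=(142,280),tape=(136,234))
for k,(u,v) in S.items():
    print(k,hsv[v,u],W[v,u].round(3))
    for t in (((8,60,40),(35,255,255)),):
        print('   ',blob(c,(u,v),t,0.044 if k in('b1','b2','skidp') else .02))
cr=c['pixels'][180:370,400:540]; cv2.imwrite('pics/crop0.png',cv2.resize(cr,None,fx=3,fy=3))
g=c['pixels'][265:305,120:165]
E
```

```text
skidp [ 32  94 139] [0.524 0.011 0.009]
    (522.9, 13.2, 195.2, 132.2, 0.2)
b1 [ 15 193 131] [0.588 0.011 0.043]
    (522.9, 13.2, 195.2, 132.2, 0.2)
b2 [ 15 190 130] [0.46  0.007 0.045]
    (522.9, 13.2, 195.2, 132.2, 0.2)
long [ 25 120 136] [ 0.536 -0.233  0.021]
    (539.5, -232.0, 272.6, 63.9, 9.1)
short [ 26 118 136] [0.501 0.218 0.019]
    (502.2, 219.1, 203.3, 65.0, -1.4)
stA [ 15 187 131] [ 0.579 -0.385  0.019]
    (580.8, -384.0, 93.6, 26.1, 11.6)
stB [ 14 185 132] [ 0.451 -0.389  0.02 ]
    (451.9, -387.9, 92.4, 25.8, 5.6)
weight [20 15 52] [0.464 0.388 0.022]
    None
tape [ 31 237 140] [0.575 0.405 0.041]
    (581.4, 414.3, 56.4, 53.7, 65.2)
```

View pics/crop0.png

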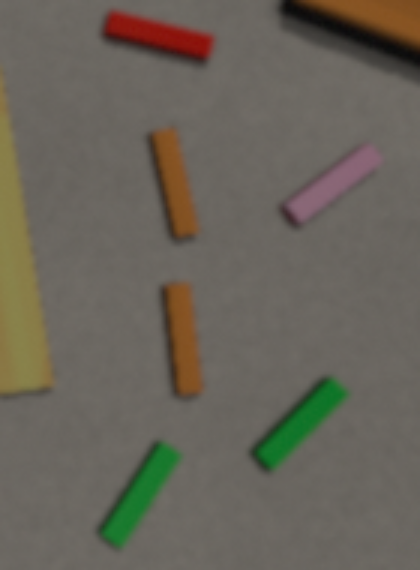

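Confirmed: the brown sticks, at crop (174,185) and (182,340), are the stickers. The red, pink and green ones stay.

```bash
cat > go.py <<'E'
import sys
from h import *
from scipy.spatial.transform import Rotation as Ro
def go(x,y,z,yaw):
    o=env.get_obs(); R=Ro.from_euler('xyz',o['tool_rot'],degrees=True).as_matrix()
    d=R.T@(np.array([x,y,z])-o['tool_pos'])*100; dy=(yaw-o['tool_rot'][2]+90)%180-90
    print('dp',d.round(2),'twist',round(-dy,1),'pos',o['tool_pos'].round(4),o['tool_rot'].round(1),'q7',o['qpos'][6].round(),'t',round(o['time_s'],1),'F',o['force'].round(1),'grip',round(o['grip_width'],4),round(o['grasp_force'],1))
if __name__=='__main__': go(*map(float,sys.argv[1:5]))
E
python3 - <<'E'
from m import *
from go import go
c=dict(np.load('top0.npz')); s=dict(np.load('scene0.npz'))
br=((8,140,40),(20,255,255))
for u,v in((298,232),(298,285)): print('top bearer',blob(c,(u,v),br,.044))
for u,v in((325,205),(348,241)): print('scene bearer',blob(s,(u,v),br,.044))
for n,cc in(('top',c),('scene',s)):
    W=cloud(cc); xy=W[...,:2]; z=W[...,2]
    def box(x,y,r,z0,z1):
        m=(abs(xy-np.array([x,y]))<r).all(-1)&(z>z0)&(z<z1); p=xy[m]*1000
        (a,b),(w,h),g=cv2.minAreaRect(p.astype(np.float32)); return m.sum(),np.round([a,b,w,h,g],1)
    print(n,'weight grip top',box(.46,.39,.05,.058,.08),'long',box(.54,-.232,.16,.015,.03) if n=='top' else '',
     'bear',box(.588,.011,[.03,.08],.036,.055),box(.459,.011,[.03,.08],.036,.055))
go(.539,-.232,.2,9+180)
E
```

```text
top bearer (588.9, 12.3, 125.0, 36.5, 89.7)
top bearer (460.8, 12.6, 126.5, 33.9, 89.5)
scene bearer (473.3, 3.5, 136.5, 51.7, 89.8)
scene bearer (600.6, 2.5, 137.4, 48.1, 89.7)
top weight grip top (np.int64(87), array([452.8, 390.3,  22.9,  22.7,  56.2])) long (np.int64(3097), array([ 551.8, -288.6,  292.4,  209.4,    1.3])) bear (np.int64(711), array([591.8,  12.8, 129.3,  33.2,  89.6])) (np.int64(743), array([461.7,  14.1, 129.7,  32.3,  89.6]))
scene weight grip top (np.int64(52), array([451.9, 386.7,  21.9,  25.2,  59.1])) long  bear (np.int64(619), array([592. ,  10.4, 131.4,  34.1,  89.3])) (np.int64(520), array([462.3,  10.5, 131.4,  36.6,  88.5]))
dp [-58.62 -62.4    2.27] twist -34.8 pos [0.2824 0.5849 0.2215] [-179.9    0.   154.2] q7 -3.0 t 0.1 F [-0.4  0.3 -0.2] grip 0.0871 0.0
```

```bash
python3 -m jog '[{"dp":[-5,-5.3,0.2],"twist":-5},{"dp":[-10,-10.6,0.4],"twist":-10},{"dp":[-14,-15,0.6],"twist":-15},{"dp":[-18,-19,0.8],"twist":-20},{"dp":[-22,-23.5,1],"twist":-25},{"dp":[-26,-28,1.2],"twist":-30},{"dp":[-30,-32,1.4],"twist":-35},{"dp":[-34,-36,1.4],"twist":-35}]'; python3 go.py .539 -.232 .19 189
```

```text
dp [-58.62 -62.4    3.27] twist -34.8 pos [0.2824 0.5849 0.2215] [-179.9    0.   154.2] q7 -3.0 t 0.1 F [-0.4  0.3 -0.2] grip 0.0871 0.0validation failed for argument at $[0]...
```

```bash
python3 -m jog '[{"dp":[-5,-5.3,0.2],"twist":-5,"fingers":1},{"dp":[-9,-9.6,0.4],"twist":-10,"fingers":1},{"dp":[-13,-14,0.6],"twist":-15,"fingers":1},{"dp":[-17,-18,0.8],"twist":-20,"fingers":1},{"dp":[-21,-22.5,1],"twist":-25,"fingers":1},{"dp":[-25,-27,1.2],"twist":-30,"fingers":1},{"dp":[-29,-31,1.4],"twist":-35,"fingers":1},{"dp":[-33,-35,1.4],"twist":-35,"fingers":1}]'; python3 go.py .539 -.232 .19 189
```

```text
time_s: 1.1
tool_pos: [0.4277, 0.1247, 0.2083]
tool_rot: [180.0, -0.0, -170.7]
force: [0.9, 0.9, -0.1]
grip_width: 0.0873
grasp_force: 0.0
dp [ -5.24 -37.     1.82] twist 0.3 pos [0.4277 0.1247 0.2083] [ 180.    -0.  -170.7] q7 78.0 t 1.1 F [ 0.9  0.9 -0.1] grip 0.0873 0.0
```

```bash
python3 -m jog '[{"dp":[-0.7,-5,0.2],"twist":0,"fingers":1},{"dp":[-1.4,-10,0.4],"twist":0,"fingers":1},{"dp":[-2.1,-15,0.6],"twist":0,"fingers":1},{"dp":[-2.8,-20,0.8],"twist":0,"fingers":1},{"dp":[-3.5,-25,1],"twist":0,"fingers":1},{"dp":[-4.2,-30,1.2],"twist":0,"fingers":1},{"dp":[-4.8,-34,1.4],"twist":0,"fingers":1},{"dp":[-5.2,-37,1.8],"twist":0,"fingers":1}]'; python3 - <<'E'
from h import *
c=cam('wrist'); np.savez('w1.npz',**c); cv2.imwrite('pics/w1.png',c['pixels']); print(-c['R'].T@c['t'],c['R'],c['fx'],c['cx'],c['cy'])
from go import go
go(.539,-.232,.004,189)
E
```

```text
time_s: 2.1
tool_pos: [0.5383, -0.2322, 0.1902]
tool_rot: [-180.0, -0.0, -170.9]
force: [0.3, 0.1, 0.1]
grip_width: 0.0869
grasp_force: 0.0
[ 0.47204261 -0.24242004  0.35230991] [[-0.15843752  0.9873682  -0.00126187]
 [ 0.95711121  0.15389605  0.24546719]
 [ 0.24256069  0.03768347 -0.96940408]] 371.64829954431775 322.83348060115554 241.36548769425983
dp [-0.19  0.48 18.57] twist -0.0 pos [ 0.538  -0.2363  0.1897] [-1.798e+02 -1.000e-01 -1.710e+02] q7 127.0 t 2.1 F [ 0.2 -2.7  0.5] grip 0.0874 0.0
```

View pics/w1.png

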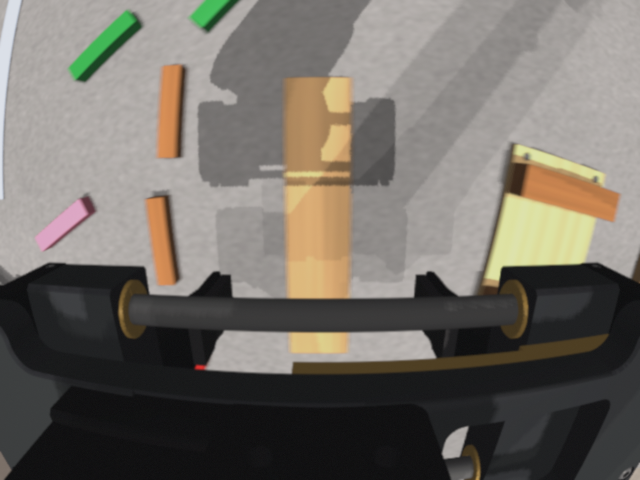

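The wrist view shows the long board running vertically at columns 285–352, near end at row 78, centred between the fingers (about 215 and 432) and square to them. I'll check it numerically and go down.

```bash
python3 - <<'E'
from h import *
c=dict(np.load('w1.npz'))
p=onplane(c,[(284,90),(284,260),(352,110),(352,260),(318,77)],.02,True); print(p.round(4))
a=np.radians(9); u=np.array([np.cos(a),np.sin(a)]);n=np.array([-u[1],u[0]])
print((p[:,:2]-[.5395,-.232])@n, (p[:,:2]-[.5395,-.232])@u)
E
python3 -m jog '[{"dp":[-0.1,0.2,5],"twist":0,"fingers":1},{"dp":[-0.1,0.2,10],"twist":0,"fingers":1},{"dp":[-0.1,0.2,13],"twist":0,"fingers":1},{"dp":[-0.1,0.2,15],"twist":0,"fingers":1},{"dp":[-0.1,0.2,15],"twist":0,"fingers":1}]'; python3 go.py .5395 -.232 .005 189
```

```text
[[ 0.4243 -0.2853  0.02  ]
 [ 0.5788 -0.2626  0.02  ]
 [ 0.4331 -0.223   0.02  ]
 [ 0.5686 -0.1997  0.02  ]
 [ 0.4082 -0.2574  0.02  ]]
[-0.03459821 -0.03640108  0.02550084  0.02737432 -0.00455389] [-0.12206672  0.03401787 -0.10372089  0.03383464 -0.13363535]
time_s: 2.78
tool_pos: [0.5381, -0.2276, 0.0394]
tool_rot: [179.9, -0.1, -170.8]
force: [0.5, 0.1, -0.5]
grip_width: 0.0867
grasp_force: 0.0
dp [-0.08 -0.46  3.44] twist 0.2 pos [ 0.5381 -0.2276  0.0394] [ 1.799e+02 -1.000e-01 -1.708e+02] q7 132.0 t 2.8 F [ 0.5  0.1 -0.5] grip 0.0867 0.0
```

```bash
python3 -m jog '[{"dp":[0,0,2],"twist":0,"fingers":1},{"dp":[0,0,3.4],"twist":0,"fingers":1},{"dp":[0,0,3.4],"twist":0,"fingers":1}]'; python3 -m jog '[{"dp":[0,0,0],"twist":0,"fingers":0.5},{"dp":[0,0,0],"twist":0,"fingers":0.5},{"dp":[0,0,0],"twist":0,"fingers":0.5},{"dp":[0,0,0],"twist":0,"fingers":0.5},{"dp":[0,0,0],"twist":0,"fingers":0.5},{"dp":[0,0,0],"twist":0,"fingers":0.5}]' 25; python3 go.py .5395 -.232 .005 189;  python3 go.py .5395 -.232 .005 189
```

```text
time_s: 3.15
tool_pos: [0.538, -0.2276, 0.0053]
tool_rot: [179.9, -0.1, -170.8]
force: [-0.9, 0.5, -0.7]
grip_width: 0.0867
grasp_force: 0.0
time_s: 3.9
tool_pos: [0.5394, -0.2287, 0.0071]
tool_rot: [-179.9, 0.1, -170.8]
force: [0.3, -2.2, 3.5]
grip_width: 0.0596
grasp_force: 25.0
dp [ 0.05 -0.33  0.21] twist 0.2 pos [ 0.5394 -0.2287  0.0071] [-1.799e+02  1.000e-01 -1.708e+02] q7 134.0 t 3.9 F [ 0.3 -2.2  3.5] grip 0.0596 25.0
dp [ 0.05 -0.33  0.21] twist 0.2 pos [ 0.5394 -0.2287  0.0071] [-1.799e+02  1.000e-01 -1.708e+02] q7 134.0 t 3.9 F [ 0.3 -2.2  3.5] grip 0.0596 25.0
```

```bash
python3 -m jog '[{"dp":[0,0,-3],"twist":0,"fingers":0.5},{"dp":[0,0,-7],"twist":0,"fingers":0.5},{"dp":[0,0,-11],"twist":0,"fingers":0.5},{"dp":[0,0,-13],"twist":0,"fingers":0.5}]';python3 go.py .526 .0125 .12 179.7
```

```text
time_s: 4.4
tool_pos: [0.5394, -0.2276, 0.1379]
tool_rot: [180.0, 0.1, -170.7]
force: [0.6, -0.3, -3.1]
grip_width: 0.0594
grasp_force: 25.0
dp [-2.54 23.91  1.81] twist 9.6 pos [ 0.5394 -0.2276  0.1379] [ 1.800e+02  1.000e-01 -1.707e+02] q7 129.0 t 4.4 F [ 0.6 -0.3 -3.1] grip 0.0594 25.0
```

```bash
python3 -m jog '[{"dp":[-0.4,4,0],"twist":2,"fingers":0.5},{"dp":[-0.8,8,0],"twist":4,"fingers":0.5},{"dp":[-1.2,12,0.5],"twist":6,"fingers":0.5},{"dp":[-1.6,16,1],"twist":8,"fingers":0.5},{"dp":[-2.1,20,1.5],"twist":9.6,"fingers":0.5},{"dp":[-2.5,23.9,1.8],"twist":9.6,"fingers":0.5},{"dp":[-2.5,23.9,1.8],"twist":9.6,"fingers":0.5},{"dp":[-2.5,23.9,1.8],"twist":9.6,"fingers":0.5}]'; python3 - <<'E'
from h import *
c=cam('wrist'); np.savez('w2.npz',**c); cv2.imwrite('pics/w2.png',c['pixels'])
c=cam('top'); np.savez('t2.npz',**c)
from go import go
go(.526,.0125,.05,179.7)
E
```

```text
time_s: 5.4
tool_pos: [0.5245, 0.0115, 0.1177]
tool_rot: [-180.0, -0.1, 179.6]
force: [0.4, -0.4, -1.8]
grip_width: 0.0598
grasp_force: 25.0
dp [-0.1   0.2   6.82] twist -0.2 pos [0.525  0.0105 0.1182] [-180.    -0.   179.5] q7 90.0 t 5.5 F [ 0.1 -0.2 -2.1] grip 0.0596 25.0
```

View pics/w2.png

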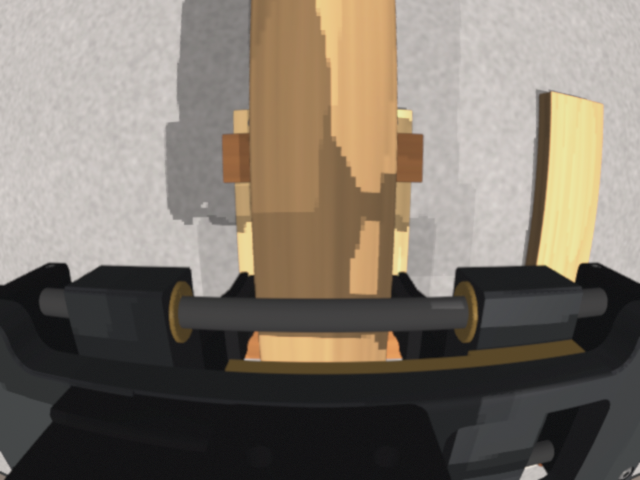

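The wrist view shows the board over the skid. The near bearer's ends are at columns 223 and 424 (centre 323), and the board spans 249–398 in that row, so it is laterally centred and square.

```bash
python3 - <<'E'
from h import *
c=dict(np.load('w2.npz'))
print(onplane(c,[(223,134),(223,183),(424,134),(424,181)],.044,True).round(4))
E
python3 -m jog '[{"dp":[-0.1,0.1,3],"twist":-0.2,"fingers":0.5},{"dp":[-0.1,0.1,5.5],"twist":-0.2,"fingers":0.5},{"dp":[-0.1,0.1,6.2],"twist":-0.2,"fingers":0.5},{"dp":[-0.1,0.1,6.6],"twist":-0.2,"fingers":0.5},{"dp":[-0.1,0.1,6.6],"twist":-0.2,"fingers":0.5}]';python3 go.py .526 .0125 .05 179.7
```

```text
[[ 0.4457 -0.0521  0.044 ]
 [ 0.4776 -0.0531  0.044 ]
 [ 0.4465  0.0769  0.044 ]
 [ 0.4771  0.0775  0.044 ]]
time_s: 6.12
tool_pos: [0.5269, 0.0126, 0.0532]
tool_rot: [180.0, 0.1, 179.8]
force: [0.1, -0.4, -2.1]
grip_width: 0.06
grasp_force: 25.0
dp [ 0.09 -0.01  0.32] twist 0.1 pos [0.5269 0.0126 0.0532] [1.800e+02 1.000e-01 1.798e+02] q7 93.0 t 6.1 F [ 0.1 -0.4 -2.1] grip 0.06 25.0
```

```bash
python3 -m jog '[{"dp":[0,0,0.2],"twist":0,"fingers":0.5},{"dp":[0,0,0.35],"twist":0,"fingers":0.5},{"dp":[0,0,0.35],"twist":0,"fingers":0.5}]';python3 go.py .526 .0125 .05 179.7
```

```text
time_s: 6.5
tool_pos: [0.5272, 0.0129, 0.0511]
tool_rot: [179.9, 0.1, 179.8]
force: [-4.1, 1.2, 9.0]
grip_width: 0.0597
grasp_force: 25.0
dp [ 0.12 -0.04  0.11] twist 0.1 pos [0.5272 0.0129 0.0511] [1.799e+02 1.000e-01 1.798e+02] q7 93.0 t 6.5 F [-4.1  1.2  9. ] grip 0.0597 25.0
```

Contact made. Now release and rise.

```bash
python3 -m jog '[{"dp":[0,0,0],"twist":0,"fingers":0.85},{"dp":[0,0,0],"twist":0,"fingers":0.85},{"dp":[0,0,0],"twist":0,"fingers":0.85},{"dp":[0,0,-1],"twist":0,"fingers":0.85},{"dp":[0,0,-5],"twist":0,"fingers":0.85},{"dp":[0,0,-10],"twist":0,"fingers":0.85},{"dp":[0,0,-14],"twist":0,"fingers":0.85},{"dp":[0,0,-14],"twist":0,"fingers":0.85}]';python3 go.py .581 -.384 .16 101.6; python3 go.py .452 -.388 .16 95.6
```

```text
time_s: 7.5
tool_pos: [0.5288, 0.0129, 0.1933]
tool_rot: [179.9, 0.4, 179.8]
force: [0.1, 0.3, -0.5]
grip_width: 0.0742
grasp_force: 0.0
dp [ -5.32 -39.68   3.29] twist 78.2 pos [0.5288 0.0129 0.1933] [179.9   0.4 179.8] q7 88.0 t 7.5 F [ 0.1  0.3 -0.5] grip 0.0742 0.0
dp [  7.58 -40.12   3.19] twist 84.2 pos [0.5288 0.0129 0.1933] [179.9   0.4 179.8] q7 88.0 t 7.5 F [ 0.1  0.3 -0.5] grip 0.0742 0.0
```

```bash
python3 -m jog '[{"dp":[-0.6,-5,0],"twist":10,"fingers":0.6},{"dp":[-1.2,-10,0],"twist":20,"fingers":0.6},{"dp":[-1.9,-15,0.5],"twist":30,"fingers":0.6},{"dp":[-2.6,-20,1],"twist":40,"fingers":0.6},{"dp":[-3.3,-25,1.5],"twist":50,"fingers":0.6},{"dp":[-4,-30,2],"twist":60,"fingers":0.6},{"dp":[-4.7,-35,2.5],"twist":70,"fingers":0.6},{"dp":[-5.3,-39.7,3.2],"twist":78,"fingers":0.6}]'
python3 -m jog '[{"dp":[0,0,0],"twist":0,"fingers":0.6},{"dp":[0,0,0],"twist":0,"fingers":0.6}]'; python3 - <<'E'
from m import *
from go import go
c=cam('top');W=cloud(c); z=W[...,2]; m=(abs(W[...,0]-.527)<.2)&(abs(W[...,1]-.0125)<.06)&(z>.055)&(z<.08)
print('long',cv2.minAreaRect((W[m][:,:2]*1000).astype(np.float32)))
hsv=cv2.cvtColor(c['pixels'],cv2.COLOR_BGR2HSV); cv2.imwrite('pics/t3.png',c['pixels'])
print(blob(c,(298,262),((20,60,40),(35,255,255)),.064))
c=cam('wrist'); np.savez('w3.npz',**c); cv2.imwrite('pics/w3.png',c['pixels'])
go(.581,-.384,.005,101.6)
E
```

```text
time_s: 8.5
tool_pos: [0.5781, -0.3857, 0.156]
tool_rot: [-179.9, -0.0, 101.6]
force: [0.5, 0.3, -0.5]
grip_width: 0.052
grasp_force: 0.0
time_s: 8.75
tool_pos: [0.5779, -0.3836, 0.1562]
tool_rot: [-179.9, -0.1, 101.9]
force: [0.3, 0.6, 0.1]
grip_width: 0.0522
grasp_force: 0.0
long ((526.8388671875, 15.009458541870117), (60.320560455322266, 270.23699951171875), 89.76541137695312)
(526.9, -6.6, 271.5, 92.4, 0.1)
dp [-0.23  0.16 15.2 ] twist 0.4 pos [ 0.5789 -0.3824  0.157 ] [ 1.80e+02 -1.00e-01  1.02e+02] q7 61.0 t 8.8 F [-0.7  0.1 -0.7] grip 0.0524 0.0
```

View pics/w3.png

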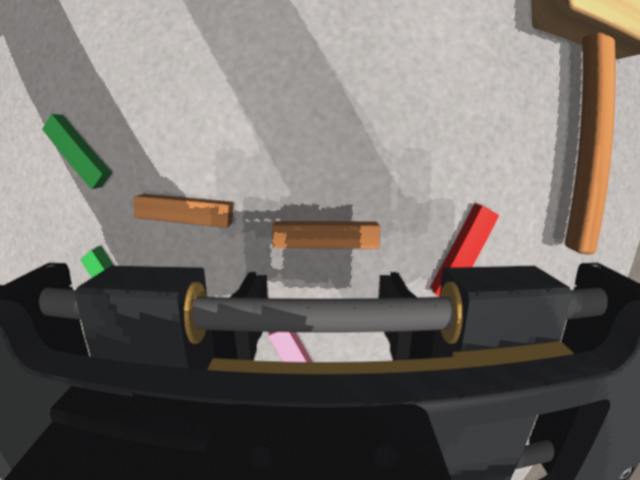

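View pics/t3.png

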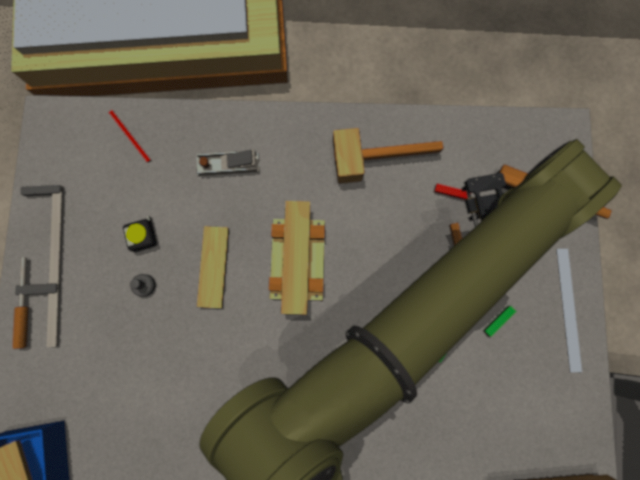

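The top view shows the long board across both bearers, 526.8/15.0 mm, aligned. The wrist view shows sticker A at (326,235), with its length along the finger line. I need another quarter turn.

```bash
python3 - <<'E'
from m import *
c=dict(np.load('w3.npz'))
for s in ((326,240),(180,212)): print(blob(c,s,((6,100,30),(20,255,255)),.02,True))
E
python3 -m jog '[{"dp":[-0.2,0.1,2],"twist":10,"fingers":0.6},{"dp":[-0.2,0.1,3],"twist":20,"fingers":0.6},{"dp":[-0.2,0.1,4],"twist":30,"fingers":0.6},{"dp":[-0.2,0.1,5],"twist":40,"fingers":0.6},{"dp":[-0.2,0.1,6],"twist":50,"fingers":0.6},{"dp":[-0.2,0.1,7],"twist":60,"fingers":0.6},{"dp":[-0.2,0.1,8],"twist":70,"fingers":0.6},{"dp":[-0.2,0.1,8],"twist":80,"fingers":0.6}]'; python3 go.py .581 -.384 .005 11.6
```

```text
(581.1, -385.4, 89.2, 22.2, 11.8)
(455.0, -389.1, 92.2, 21.6, 5.3)
time_s: 9.85
tool_pos: [0.5803, -0.3833, 0.0764]
tool_rot: [-179.9, -0.1, 21.7]
force: [0.8, -0.1, -0.1]
grip_width: 0.0519
grasp_force: 0.0
dp [0.03 0.1  7.14] twist 10.1 pos [ 0.5803 -0.3833  0.0764] [-1.799e+02 -1.000e-01  2.170e+01] q7 -10.0 t 9.8 F [ 0.8 -0.1 -0.1] grip 0.0519 0.0
```

```bash
python3 -m jog '[{"dp":[0,0.1,1],"twist":9.9,"fingers":0.6},{"dp":[0,0.15,4],"twist":9.9,"fingers":0.6},{"dp":[0,0.15,6],"twist":9.9,"fingers":0.6},{"dp":[0,0.15,7.1],"twist":9.9,"fingers":0.6},{"dp":[0,0.15,7.1],"twist":9.9,"fingers":0.6}]'; python3 -m jog '[{"dp":[0,0,0],"twist":0,"fingers":0.1},{"dp":[0,0,0],"twist":0,"fingers":0.1},{"dp":[0,0,0],"twist":0,"fingers":0.1},{"dp":[0,0,0],"twist":0,"fingers":0.1},{"dp":[0,0,0],"twist":0,"fingers":0.1},{"dp":[0,0,0],"twist":0,"fingers":0.1},{"dp":[0,0,-3],"twist":0,"fingers":0.1},{"dp":[0,0,-8],"twist":0,"fingers":0.1}]' 20; python3 go.py .5915 .0135 .14 90
```

```text
time_s: 10.48
tool_pos: [0.5801, -0.3867, 0.0056]
tool_rot: [-179.9, 0.0, 12.0]
force: [0.6, -0.2, 0.7]
grip_width: 0.0525
grasp_force: 0.0
time_s: 11.48
tool_pos: [0.5792, -0.3861, 0.0847]
tool_rot: [-179.8, 0.2, 11.9]
force: [2.0, -0.3, 0.7]
grip_width: 0.0198
grasp_force: 20.0
dp [  9.45 -38.86  -5.44] twist -78.1 pos [ 0.5792 -0.3861  0.0847] [-179.8    0.2   11.9] q7 -19.0 t 11.5 F [ 2.  -0.3  0.7] grip 0.0198 20.0
```

```bash
python3 -m jog '[{"dp":[1.2,-4.8,-3],"twist":-10,"fingers":0.1},{"dp":[2.4,-9.7,-5.5],"twist":-20,"fingers":0.1},{"dp":[3.6,-14.6,-5.5],"twist":-30,"fingers":0.1},{"dp":[4.8,-19.4,-5.5],"twist":-40,"fingers":0.1},{"dp":[6,-24.3,-5.5],"twist":-50,"fingers":0.1},{"dp":[7.2,-29.2,-5.5],"twist":-60,"fingers":0.1},{"dp":[8.4,-34,-5.5],"twist":-70,"fingers":0.1},{"dp":[9.5,-38.9,-5.5],"twist":-78,"fingers":0.1}]';python3 -m jog '[{"dp":[0,0,0],"twist":0,"fingers":0.1},{"dp":[0,0,0],"twist":0,"fingers":0.1}]'; python3 go.py .5915 .0135 .071 90
```

```text
time_s: 12.48
tool_pos: [0.5924, 0.0144, 0.1411]
tool_rot: [180.0, -0.0, 90.2]
force: [1.3, 0.3, 0.4]
grip_width: 0.0195
grasp_force: 20.0
time_s: 12.72
tool_pos: [0.5924, 0.0121, 0.1411]
tool_rot: [-180.0, 0.0, 89.9]
force: [0.8, -0.2, 0.4]
grip_width: 0.02
grasp_force: 20.0
dp [ 0.14 -0.09  7.01] twist -0.1 pos [0.5924 0.0121 0.1411] [-180.     0.    89.9] q7 13.0 t 12.7 F [ 0.8 -0.2  0.4] grip 0.02 20.0
```

```bash
python3 -m jog '[{"dp":[0.05,-0.1,3],"twist":0,"fingers":0.1},{"dp":[0.05,-0.1,5.5],"twist":0,"fingers":0.1},{"dp":[0.05,-0.1,6.8],"twist":0,"fingers":0.1},{"dp":[0.05,-0.1,7.1],"twist":0,"fingers":0.1},{"dp":[0.05,-0.1,7.2],"twist":0,"fingers":0.1},{"dp":[0.05,-0.1,7.2],"twist":0,"fingers":0.1}]'; python3 go.py .5915 .0135 .07 90
```

```text
time_s: 13.48
tool_pos: [0.5925, 0.0123, 0.0702]
tool_rot: [179.9, 0.0, 89.9]
force: [-0.1, -1.9, 3.7]
grip_width: 0.02
grasp_force: 20.0
dp [ 0.12 -0.1   0.02] twist -0.1 pos [0.5925 0.0123 0.0702] [179.9   0.   89.9] q7 16.0 t 13.5 F [-0.1 -1.9  3.7] grip 0.02 20.0
```

Contact (3.7 N). Release and go for sticker B.

```bash
python3 -m jog '[{"dp":[0,0,0],"twist":0,"fingers":0.5},{"dp":[0,0,0],"twist":0,"fingers":0.5},{"dp":[0,0,0],"twist":0,"fingers":0.5},{"dp":[0,0,-1],"twist":0,"fingers":0.5},{"dp":[0,0,-4],"twist":0,"fingers":0.5},{"dp":[0,0,-8],"twist":0,"fingers":0.5},{"dp":[0,0,-8],"twist":0,"fingers":0.5}]';python3 go.py .4535 -.389 .1 5.4
```

```text
time_s: 14.35
tool_pos: [0.5941, 0.0129, 0.1528]
tool_rot: [179.6, -0.1, 89.9]
force: [-0.4, -0.1, -0.6]
grip_width: 0.0436
grasp_force: 0.0
dp [-40.22 -14.04   5.14] twist 84.5 pos [0.5941 0.0129 0.1528] [ 1.796e+02 -1.000e-01  8.990e+01] q7 12.0 t 14.3 F [-0.4 -0.1 -0.6] grip 0.0436 0.0
```

```bash
python3 -m jog '[{"dp":[-5,-1.8,0],"twist":10,"fingers":0.5},{"dp":[-10,-3.5,0],"twist":20,"fingers":0.5},{"dp":[-15,-5.2,0.5],"twist":30,"fingers":0.5},{"dp":[-20,-7,1],"twist":40,"fingers":0.5},{"dp":[-25,-8.8,2],"twist":50,"fingers":0.5},{"dp":[-30,-10.5,3],"twist":60,"fingers":0.5},{"dp":[-35,-12.3,4],"twist":70,"fingers":0.5},{"dp":[-40,-14,5],"twist":80,"fingers":0.5}]';python3 -m jog '[{"dp":[-0.2,0,0],"twist":4.5,"fingers":0.5},{"dp":[-0.2,0,0],"twist":4.5,"fingers":0.5},{"dp":[-0.2,0,0],"twist":4.5,"fingers":0.5}]'; python3 - <<'E'
from m import *
from go import go
c=cam('top');cv2.imwrite('pics/t4.png',c['pixels'][150:350,180:500]);print('stA',blob(c,(292,234),((8,140,40),(18,255,255)),.084))
W=cloud(c); z=W[...,2]; m=(abs(W[...,0]-.59)<.05)&(abs(W[...,1]-.0125)<.07)&(z>.077)&(z<.1)
print('stA d',cv2.minAreaRect((W[m][:,:2]*1000).astype(np.float32)))
c=cam('wrist'); np.savez('w4.npz',**c); cv2.imwrite('pics/w4.png',c['pixels'])
go(.4535,-.389,.005,5.4)
E
```

```text
time_s: 15.35
tool_pos: [0.4506, -0.3875, 0.0984]
tool_rot: [-180.0, -0.0, 9.6]
force: [0.8, -0.1, 0.7]
grip_width: 0.0436
grasp_force: 0.0
time_s: 15.72
tool_pos: [0.45, -0.3858, 0.0988]
tool_rot: [-180.0, -0.0, 5.6]
force: [-0.5, 0.0, -0.3]
grip_width: 0.0432
grasp_force: 0.0
stA None
stA d ((591.9331665039062, 16.13576889038086), (89.6639175415039, 20.43742561340332), 89.38591003417969)
dp [0.3  0.36 9.4 ] twist 0.2 pos [ 0.4501 -0.3857  0.099 ] [-180.    -0.     5.6] q7 -21.0 t 15.8 F [-0.  -0.6  0.8] grip 0.0437 0.0
```

View pics/w4.png

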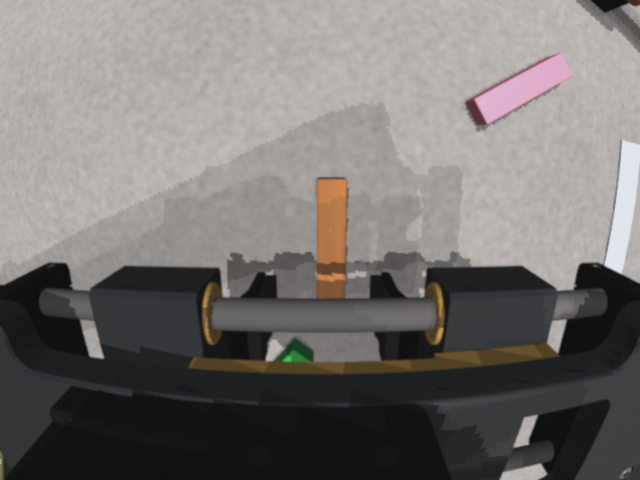

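The wrist view shows sticker B at column 332 with its far end at row 178, square to the fingers (mid-column 323) and slightly to the right of them. Next I'll compute its centre.

```bash
python3 - <<'E'
from h import *
from go import go
c=dict(np.load('w4.npz'))
p=onplane(c,[(316,178),(347,178),(317,250),(347,250)],.02,True); print(p.round(4))
e=p[:2,:2].mean(0); f=p[2:,:2].mean(0); u=(f-e)/np.linalg.norm(f-e); ctr=e+.045*u; print('centre',ctr,'ang',np.degrees(np.arctan2(u[1],u[0])))
E
```

```text
[[ 0.4971 -0.3765  0.02  ]
 [ 0.4991 -0.3965  0.02  ]
 [ 0.4491 -0.3817  0.02  ]
 [ 0.4511 -0.4018  0.02  ]]
centre [ 0.4533849  -0.39136189] ang -173.75687937058547
```

```bash
python3 -m jog '[{"dp":[0.3,0.45,2],"twist":0,"fingers":0.5},{"dp":[0.3,0.45,6],"twist":0,"fingers":0.5},{"dp":[0.3,0.45,8.5],"twist":0,"fingers":0.5},{"dp":[0.3,0.45,9.4],"twist":0,"fingers":0.5},{"dp":[0.3,0.45,9.4],"twist":0,"fingers":0.5}]'; python3 -m jog '[{"dp":[0,0,0],"twist":0,"fingers":0.1},{"dp":[0,0,0],"twist":0,"fingers":0.1},{"dp":[0,0,0],"twist":0,"fingers":0.1},{"dp":[0,0,0],"twist":0,"fingers":0.1},{"dp":[0,0,0],"twist":0,"fingers":0.1},{"dp":[0,0,-3],"twist":0,"fingers":0.1},{"dp":[0,0,-8],"twist":0,"fingers":0.1},{"dp":[0,0,-13],"twist":0,"fingers":0.1}]' 20; python3 go.py .4615 .013 .14 90
```

```text
time_s: 16.45
tool_pos: [0.4524, -0.3909, 0.0044]
tool_rot: [-180.0, 0.1, 5.4]
force: [0.2, -0.2, 0.3]
grip_width: 0.0435
grasp_force: 0.0
time_s: 17.45
tool_pos: [0.4522, -0.3907, 0.1358]
tool_rot: [-180.0, 0.1, 5.4]
force: [0.9, -0.2, -0.3]
grip_width: 0.0197
grasp_force: 20.0
dp [  4.74 -40.1   -0.41] twist -84.6 pos [ 0.4522 -0.3907  0.1358] [-1.8e+02  1.0e-01  5.4e+00] q7 -24.0 t 17.4 F [ 0.9 -0.2 -0.3] grip 0.0197 20.0
```

```bash
python3 -m jog '[{"dp":[0.6,-5,-0.5],"twist":-10.6,"fingers":0.1},{"dp":[1.2,-10,-1],"twist":-21.2,"fingers":0.1},{"dp":[1.8,-15,-1],"twist":-31.8,"fingers":0.1},{"dp":[2.4,-20,-1],"twist":-42.4,"fingers":0.1},{"dp":[3,-25,-1],"twist":-53,"fingers":0.1},{"dp":[3.6,-30,-1],"twist":-63.6,"fingers":0.1},{"dp":[4.2,-35,-1],"twist":-74.2,"fingers":0.1},{"dp":[4.7,-40,-1],"twist":-84.6,"fingers":0.1}]';python3 -m jog '[{"dp":[0,0,1],"twist":0,"fingers":0.1},{"dp":[0,0,2],"twist":0,"fingers":0.1},{"dp":[0,0,2],"twist":0,"fingers":0.1}]'; python3 go.py .4618 .0125 .07 89.8; sleep 0.1; python3 go.py .4618 .0125 .07 89.8
```

```text
time_s: 18.45
tool_pos: [0.4612, 0.0133, 0.1451]
tool_rot: [180.0, -0.1, 90.4]
force: [0.5, -0.2, 0.1]
grip_width: 0.0197
grasp_force: 20.0
time_s: 18.82
tool_pos: [0.4607, 0.0098, 0.1241]
tool_rot: [-179.9, 0.1, 89.8]
force: [0.4, -0.2, -0.7]
grip_width: 0.0201
grasp_force: 20.0
dp [0.28 0.12 5.4 ] twist 0.0 pos [0.4607 0.0098 0.1241] [-1.799e+02  1.000e-01  8.980e+01] q7 -7.0 t 18.8 F [ 0.4 -0.2 -0.7] grip 0.0201 20.0
dp [0.28 0.12 5.4 ] twist 0.0 pos [0.4607 0.0098 0.1241] [-1.799e+02  1.000e-01  8.980e+01] q7 -7.0 t 18.8 F [ 0.4 -0.2 -0.7] grip 0.0201 20.0
```

```bash
python3 -m jog '[{"dp":[0.15,0.05,2],"twist":0,"fingers":0.1},{"dp":[0.15,0.05,4],"twist":0,"fingers":0.1},{"dp":[0.15,0.05,4.6],"twist":0,"fingers":0.1},{"dp":[0.15,0.05,4.6],"twist":0,"fingers":0.1}]';cat > avg.py <<'E'
from h import *
P=[]
for i in range(5):
    env.read_camera('wrist'); o=env.get_obs(); P.append(np.r_[o['tool_pos'],o['tool_rot'][2]])
print(np.mean(P,0).round(4),np.std(P,0).round(4))
E
python3 avg.py
```

```text
time_s: 19.32
tool_pos: [0.4621, 0.0122, 0.0792]
tool_rot: [-180.0, 0.0, 89.9]
force: [0.8, -0.0, 0.1]
grip_width: 0.02
grasp_force: 20.0
[4.62600e-01 1.29000e-02 7.97000e-02 8.99935e+01] [0.0001 0.0002 0.0001 0.0227]
```

```bash
python3 -m jog '[{"dp":[0,-0.07,0.5],"twist":0,"fingers":0.1},{"dp":[0,-0.07,0.9],"twist":0,"fingers":0.1},{"dp":[0,-0.07,1.15],"twist":0,"fingers":0.1},{"dp":[0,-0.07,1.15],"twist":0,"fingers":0.1}]'; python3 avg.py; python3 go.py .4618 .0125 .07 89.8
```

```text
time_s: 20.08
tool_pos: [0.4612, 0.0132, 0.0689]
tool_rot: [-179.9, -0.1, 90.0]
force: [-7.2, -0.3, 19.6]
grip_width: 0.0197
grasp_force: 20.0
[4.61200e-01 1.32000e-02 6.89000e-02 9.00289e+01] [0.     0.     0.     0.0019]
dp [-0.07  0.06 -0.11] twist 0.2 pos [0.4612 0.0132 0.0689] [-1.799e+02 -1.000e-01  9.000e+01] q7 -0.0 t 20.3 F [-7.   0.3 18.8] grip 0.0201 20.0
```

```bash
python3 -m jog '[{"dp":[0,0,-0.1],"twist":0,"fingers":0.1},{"dp":[0,0,-0.1],"twist":0,"fingers":0.45},{"dp":[0,0,-0.1],"twist":0,"fingers":0.45},{"dp":[0,0,-0.1],"twist":0,"fingers":0.45},{"dp":[0,0,-1],"twist":0,"fingers":0.45},{"dp":[0,0,-4],"twist":0,"fingers":0.45},{"dp":[0,0,-8],"twist":0,"fingers":0.45},{"dp":[0,0,-8],"twist":0,"fingers":0.45}]';python3 go.py .502 .219 .13 178.6
```

```text
time_s: 21.32
tool_pos: [0.4638, 0.0135, 0.1507]
tool_rot: [179.7, -0.2, 90.0]
force: [0.6, -0.3, -0.1]
grip_width: 0.0392
grasp_force: 0.0
dp [20.54  3.82  2.17] twist -88.6 pos [0.4638 0.0135 0.1507] [179.7  -0.2  90. ] q7 -9.0 t 21.3 F [ 0.6 -0.3 -0.1] grip 0.0392 0.0
```

```bash
python3 -m jog '[{"dp":[2.5,0.4,0],"twist":-10.6,"fingers":1},{"dp":[5,0.9,0],"twist":-21.2,"fingers":1},{"dp":[7.5,1.4,0],"twist":-31.8,"fingers":1},{"dp":[10,1.9,0],"twist":-42.4,"fingers":1},{"dp":[13,2.4,0],"twist":-53,"fingers":1},{"dp":[16,3,0.5],"twist":-63.6,"fingers":1},{"dp":[18,3.4,1],"twist":-74.2,"fingers":1},{"dp":[20.5,3.8,2],"twist":-84,"fingers":1}]';python3 -m jog '[{"dp":[0,0,0],"twist":-4.6,"fingers":1},{"dp":[0,0,0],"twist":-4.6,"fingers":1}]'; python3 - <<'E'
from m import *
from go import go
c=cam('top');cv2.imwrite('pics/t5.png',cv2.resize(c['pixels'][180:340,180:440],None,fx=3,fy=3)); np.savez('t5.npz',**c)
W=cloud(c); z=W[...,2]
for x in(.59,.462):
    m=(abs(W[...,0]-x)<.04)&(abs(W[...,1]-.0125)<.07)&(z>.077)&(z<.1)
    print('st',m.sum(),cv2.minAreaRect((W[m][:,:2]*1000).astype(np.float32)))
c=cam('wrist'); np.savez('w5.npz',**c); cv2.imwrite('pics/w5.png',c['pixels'])
go(.502,.219,.005,178.6)
E
```

```text
time_s: 22.32
tool_pos: [0.4993, 0.2184, 0.1269]
tool_rot: [-180.0, -0.0, 174.3]
force: [0.2, 0.1, 0.6]
grip_width: 0.087
grasp_force: 0.0
time_s: 22.58
tool_pos: [0.4988, 0.2178, 0.1267]
tool_rot: [-179.9, -0.1, 178.6]
force: [-0.2, -0.9, 0.2]
grip_width: 0.0868
grasp_force: 0.0
st 341 ((592.151123046875, 16.213773727416992), (89.69857788085938, 20.815868377685547), 89.47469329833984)
st 350 ((461.10894775390625, 15.364994049072266), (90.00045013427734, 20.365966796875), 89.21115112304688)
dp [-0.29  0.16 12.23] twist -0.1 pos [0.4991 0.2175 0.1273] [-180.    -0.   178.5] q7 71.0 t 22.7 F [ 0.6  0.8 -0.3] grip 0.0872 0.0
```

View pics/w5.png

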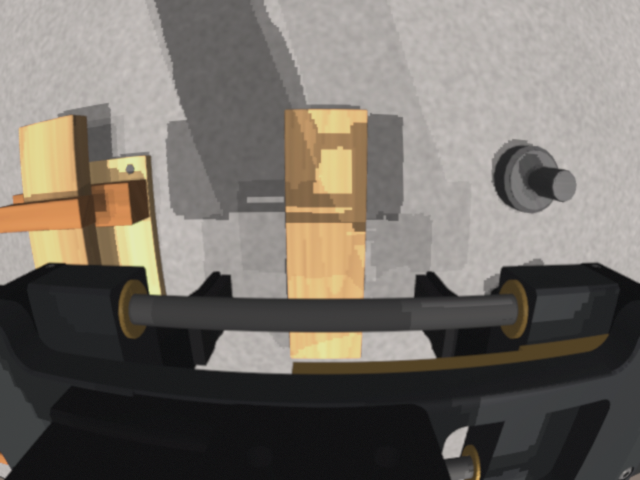

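View pics/t5.png

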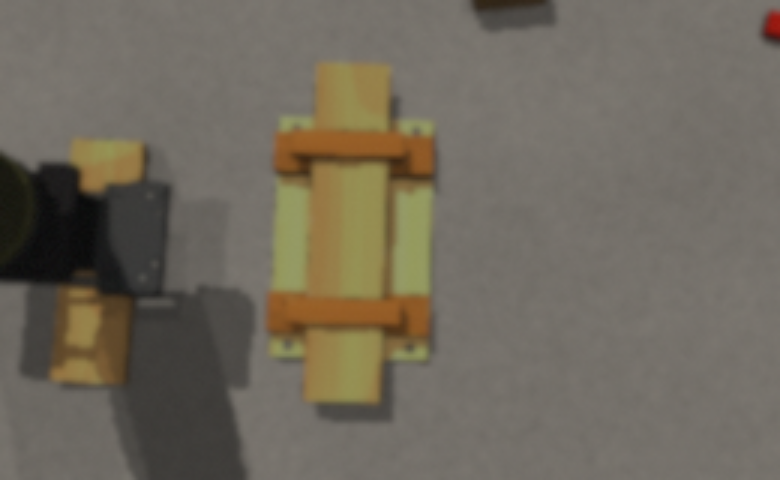

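The top crop shows both stickers, at crop (342,145) and (336,312), square over the bearers on the long board. The wrist view shows the short board at columns 286–368, near end at row 109, square to the fingers.

```bash
python3 - <<'E'
from h import *
c=dict(np.load('w5.npz'))
p=onplane(c,[(286,109),(368,109),(286,215),(367,215)],.02,True); print(p.round(4))
e=p[:2,:2].mean(0); f=p[2:,:2].mean(0); u=(f-e)/np.linalg.norm(f-e); print('centre',e+.1*u,'ang',np.degrees(np.arctan2(u[1],u[0])))
E
python3 -m jog '[{"dp":[-0.3,0.1,2],"twist":0,"fingers":1},{"dp":[-0.3,0.1,6],"twist":0,"fingers":1},{"dp":[-0.3,0.1,8],"twist":0,"fingers":1},{"dp":[-0.3,0.1,8],"twist":0,"fingers":1}]'; python3 avg.py; python3 go.py .502 .219 .005 178.6
```

```text
[[0.4017 0.1937 0.02  ]
 [0.4031 0.2524 0.02  ]
 [0.4793 0.1908 0.02  ]
 [0.4809 0.2506 0.02  ]]
centre [0.50237828 0.22004607] ang -1.7292998886336206
time_s: 23.18
tool_pos: [0.501, 0.218, 0.0457]
tool_rot: [-179.8, -0.2, 178.6]
force: [-0.2, -0.6, 0.0]
grip_width: 0.0869
grasp_force: 0.0
[5.030000e-01 2.191000e-01 4.830000e-02 1.786074e+02] [0.0004 0.0004 0.0006 0.0137]
dp [ 0.13 -0.06  4.38] twist 0.0 pos [0.5033 0.2195 0.0488] [1.799e+02 1.000e-01 1.786e+02] q7 76.0 t 23.4 F [ 0.1  0.4 -0.3] grip 0.0874 0.0
```

```bash
python3 -m jog '[{"dp":[0.1,-0.05,2],"twist":0,"fingers":1},{"dp":[0.1,-0.05,4],"twist":0,"fingers":1},{"dp":[0.1,-0.05,4.35],"twist":0,"fingers":1},{"dp":[0.1,-0.05,4.35],"twist":0,"fingers":1}]'; python3 -m jog '[{"dp":[0,0,0],"twist":0,"fingers":0.5},{"dp":[0,0,0],"twist":0,"fingers":0.5},{"dp":[0,0,0],"twist":0,"fingers":0.5},{"dp":[0,0,0],"twist":0,"fingers":0.5},{"dp":[0,0,0],"twist":0,"fingers":0.5}]' 25; python3 avg.py;  python3 -m jog '[{"dp":[0,0,-4],"twist":0,"fingers":0.5},{"dp":[0,0,-8],"twist":0,"fingers":0.5},{"dp":[0,0,-12],"twist":0,"fingers":0.5},{"dp":[0,0,-16],"twist":0,"fingers":0.5},{"dp":[0,0,-16],"twist":0,"fingers":0.5}]'; python3 go.py .5265 .0133 .15 179.7
```

```text
time_s: 23.92
tool_pos: [0.501, 0.2181, 0.0034]
tool_rot: [-179.9, -0.0, 178.6]
force: [-0.7, 0.5, 0.7]
grip_width: 0.0869
grasp_force: 0.0
time_s: 24.55
tool_pos: [0.5014, 0.2188, 0.0044]
tool_rot: [180.0, 0.0, 178.6]
force: [-0.3, 0.4, 1.0]
grip_width: 0.0597
grasp_force: 25.0
[5.014000e-01 2.188000e-01 4.400000e-03 1.786307e+02] [0.     0.     0.     0.0011]
time_s: 25.42
tool_pos: [0.503, 0.2192, 0.1666]
tool_rot: [179.8, 0.2, 178.6]
force: [-0.4, 0.2, -1.8]
grip_width: 0.0595
grasp_force: 25.0
dp [ -2.83 -20.53   1.6 ] twist -1.1 pos [0.503  0.2192 0.1666] [179.8   0.2 178.6] q7 70.0 t 25.4 F [-0.4  0.2 -1.8] grip 0.0595 25.0
```

```bash
python3 -m jog '[{"dp":[-0.6,-4.1,0],"twist":-0.3,"fingers":0.5},{"dp":[-1.1,-8.2,0],"twist":-0.6,"fingers":0.5},{"dp":[-1.7,-12.3,0.5],"twist":-0.9,"fingers":0.5},{"dp":[-2.3,-16.4,1],"twist":-1.1,"fingers":0.5},{"dp":[-2.8,-20.5,1.6],"twist":-1.1,"fingers":0.5},{"dp":[-2.8,-20.5,3.5],"twist":-1.1,"fingers":0.5},{"dp":[-2.8,-20.5,5.5],"twist":-1.1,"fingers":0.5},{"dp":[-2.8,-20.5,6],"twist":-1.1,"fingers":0.5}]'; python3 avg.py; python3 go.py .526 .0132 .09 179.7
```

```text
time_s: 26.42
tool_pos: [0.5222, 0.0135, 0.1014]
tool_rot: [-179.9, -0.3, 179.8]
force: [0.7, -1.1, -1.8]
grip_width: 0.0598
grasp_force: 25.0
[5.238000e-01 1.330000e-02 1.034000e-01 1.797677e+02] [0.0008 0.0001 0.001  0.005 ]
dp [-0.13 -0.01  1.45] twist 0.1 pos [0.5247 0.0133 0.1045] [180.    0.  179.8] q7 96.0 t 26.7 F [ 0.2 -0.  -1.7] grip 0.0599 25.0
```

```bash
python3 -m jog '[{"dp":[-0.12,0,0.8],"twist":0,"fingers":0.5},{"dp":[-0.12,0,1.3],"twist":0,"fingers":0.5},{"dp":[-0.12,0,1.4],"twist":0,"fingers":0.5},{"dp":[-0.12,0,1.4],"twist":0,"fingers":0.5}]'; python3 avg.py; python3 go.py .526 .0132 .0884 179.7
```

```text
time_s: 27.18
tool_pos: [0.5255, 0.0129, 0.09]
tool_rot: [-180.0, -0.0, 179.7]
force: [0.0, 0.2, -0.8]
grip_width: 0.0595
grasp_force: 25.0
[5.25700e-01 1.29000e-02 9.02000e-02 1.79726e+02] [0.     0.     0.     0.0035]
dp [-0.03  0.02  0.18] twist 0.0 pos [0.5257 0.013  0.0902] [180.    0.  179.7] q7 97.0 t 27.4 F [ 0.4 -0.3 -1.5] grip 0.0594 25.0
```

```bash
python3 -m jog '[{"dp":[0,0,0.1],"twist":0,"fingers":0.5},{"dp":[0,0,0.2],"twist":0,"fingers":0.5},{"dp":[0,0,0.2],"twist":0,"fingers":0.5}]'; python3 go.py .526 .0132 .0884 179.7
```

```text
time_s: 27.8
tool_pos: [0.5256, 0.013, 0.0884]
tool_rot: [180.0, -0.0, 179.7]
force: [-1.6, -0.2, 2.8]
grip_width: 0.0596
grasp_force: 25.0
dp [-0.04  0.02 -0.  ] twist 0.0 pos [0.5256 0.013  0.0884] [180.   -0.  179.7] q7 97.0 t 27.8 F [-1.6 -0.2  2.8] grip 0.0596 25.0
```

```bash
python3 -m jog '[{"dp":[0,0,0],"twist":0,"fingers":0.85},{"dp":[0,0,0],"twist":0,"fingers":0.85},{"dp":[0,0,0],"twist":0,"fingers":0.85},{"dp":[0,0,-1],"twist":0,"fingers":0.85},{"dp":[0,0,-5],"twist":0,"fingers":0.85},{"dp":[0,0,-9],"twist":0,"fingers":0.85},{"dp":[0,0,-9],"twist":0,"fingers":0.85}]';python3 go.py .452 .3885 .16 180
```

```text
time_s: 28.68
tool_pos: [0.528, 0.0129, 0.1816]
tool_rot: [179.9, 0.4, 179.7]
force: [0.1, 0.9, -0.2]
grip_width: 0.0738
grasp_force: 0.0
dp [ 7.79 37.52  2.21] twist -0.3 pos [0.528  0.0129 0.1816] [179.9   0.4 179.7] q7 91.0 t 28.7 F [ 0.1  0.9 -0.2] grip 0.0738 0.0
```

```bash
python3 -m jog '[{"dp":[1,5,0],"twist":0,"fingers":0.85},{"dp":[2,10,0],"twist":0,"fingers":0.85},{"dp":[3,15,0],"twist":0,"fingers":0.85},{"dp":[4,20,0],"twist":0,"fingers":0.85},{"dp":[5,25,0.5],"twist":0,"fingers":0.85},{"dp":[6,30,1],"twist":0,"fingers":0.85},{"dp":[7,34,2],"twist":0,"fingers":0.85},{"dp":[7.8,37.5,2.2],"twist":0,"fingers":0.85}]'; python3 -m jog '[{"dp":[0,0,0],"twist":0,"fingers":0.85},{"dp":[0,0,0],"twist":0,"fingers":0.85}]';python3 - <<'E'
from m import *
from go import go
c=cam('top');cv2.imwrite('pics/t6.png',cv2.resize(c['pixels'][180:340,180:440],None,fx=3,fy=3))
W=cloud(c); z=W[...,2]
m=(abs(W[...,0]-.526)<.14)&(abs(W[...,1]-.0125)<.07)&(z>.096)&(z<.12)
print('short',m.sum(),W[m].mean(0),cv2.minAreaRect((W[m][:,:2]*1000).astype(np.float32)))
for i in range(3): c=cam('wrist')
np.savez('w6.npz',**c); cv2.imwrite('pics/w6.png',c['pixels'])
go(.452,.3885,.031,180)
E
```

```text
time_s: 29.68
tool_pos: [0.4477, 0.3895, 0.1544]
tool_rot: [-179.9, -0.1, 179.8]
force: [0.1, 0.0, -0.1]
grip_width: 0.0736
grasp_force: 0.0
time_s: 29.92
tool_pos: [0.4495, 0.3872, 0.1555]
tool_rot: [-179.9, -0.0, 179.7]
force: [0.7, -0.3, 0.7]
grip_width: 0.074
grasp_force: 0.0
short 2294 [0.52436431 0.01480347 0.10359644] ((526.5215454101562, 14.90280532836914), (59.983482360839844, 200.12294006347656), 89.71229553222656)
dp [-0.2   0.14 12.53] twist -0.4 pos [0.4499 0.3871 0.1563] [180.    0.  179.6] q7 56.0 t 30.1 F [ 1.1 -0.5 -0.4] grip 0.0742 0.0
```

View pics/w6.png

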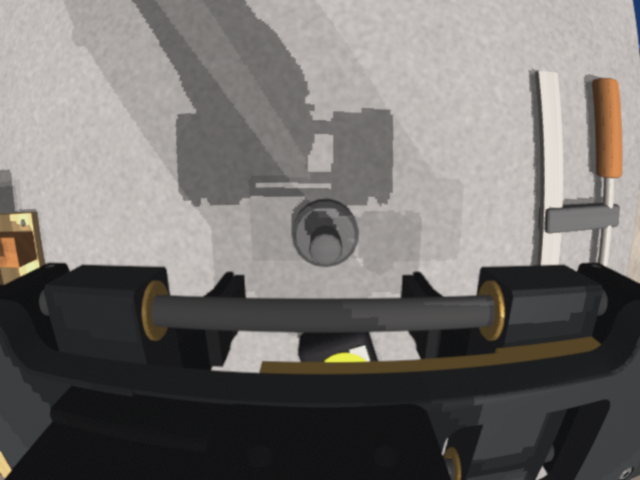

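The wrist view shows the weight's foot at (325,233) and the grip top at (325,247), between the fingers. The tape is well behind.

```bash
python3 - <<'E'
from h import *
c=dict(np.load('w6.npz'))
print(onplane(c,[(325,247)],.066,True).round(4),onplane(c,[(325,233)],.022,True).round(4))
E
python3 -m jog '[{"dp":[-0.2,0.14,3],"twist":0,"fingers":0.85},{"dp":[-0.2,0.14,6],"twist":0,"fingers":0.85},{"dp":[-0.2,0.14,7],"twist":0,"fingers":0.85},{"dp":[-0.2,0.14,7],"twist":0,"fingers":0.85}]'; python3 avg.py; python3 go.py .452 .3885 .032 180
```

```text
[[0.451  0.3884 0.066 ]] [[0.451  0.3886 0.022 ]]
time_s: 30.62
tool_pos: [0.4514, 0.3892, 0.0861]
tool_rot: [-180.0, -0.0, 179.7]
force: [0.0, 0.6, -0.4]
grip_width: 0.0742
grasp_force: 0.0
[4.520000e-01 3.901000e-01 8.730000e-02 1.797147e+02] [0.0001 0.0002 0.0002 0.0103]
dp [ 0.   -0.18  5.53] twist -0.3 pos [0.452  0.3902 0.0873] [1.799e+02 1.000e-01 1.797e+02] q7 59.0 t 30.9 F [-0.2 -0.  -0.2] grip 0.074 0.0
```

```bash
python3 -m jog '[{"dp":[0.08,-0.17,2.5],"twist":0,"fingers":0.85},{"dp":[0.08,-0.17,4.8],"twist":0,"fingers":0.85},{"dp":[0.08,-0.17,5.5],"twist":0,"fingers":0.85},{"dp":[0.08,-0.17,5.5],"twist":0,"fingers":0.85}]'; python3 -m jog '[{"dp":[0,0,0],"twist":0,"fingers":0.15},{"dp":[0,0,0],"twist":0,"fingers":0.15},{"dp":[0,0,0],"twist":0,"fingers":0.15},{"dp":[0,0,0],"twist":0,"fingers":0.15},{"dp":[0,0,0],"twist":0,"fingers":0.15},{"dp":[0,0,0],"twist":0,"fingers":0.15},{"dp":[0,0,0],"twist":0,"fingers":0.15}]' 40; python3 avg.py
```

```text
time_s: 31.38
tool_pos: [0.4507, 0.3881, 0.0314]
tool_rot: [180.0, 0.0, 179.7]
force: [-0.2, 0.5, 0.5]
grip_width: 0.0739
grasp_force: 0.0
time_s: 32.25
tool_pos: [0.4505, 0.3883, 0.0311]
tool_rot: [180.0, 0.0, 179.7]
force: [0.3, 1.0, -0.3]
grip_width: 0.0231
grasp_force: 40.0
[4.505000e-01 3.883000e-01 3.110000e-02 1.797369e+02] [0.     0.     0.     0.0017]
```

```bash
python3 -m jog '[{"dp":[0,0,-3],"twist":0,"fingers":0.15},{"dp":[0,0,-7],"twist":0,"fingers":0.15},{"dp":[0,0,-11],"twist":0,"fingers":0.15},{"dp":[0,0,-15],"twist":0,"fingers":0.15},{"dp":[0,0,-15],"twist":0,"fingers":0.15}]'; python3 go.py .526 .0132 .17 179.7
```

```text
time_s: 33.12
tool_pos: [0.4518, 0.3885, 0.1832]
tool_rot: [179.8, 0.2, 179.7]
force: [1.0, -0.1, -5.5]
grip_width: 0.0236
grasp_force: 40.0
dp [ -7.6  -37.5    1.22] twist 0.0 pos [0.4518 0.3885 0.1832] [179.8   0.2 179.7] q7 56.0 t 33.1 F [ 1.  -0.1 -5.5] grip 0.0236 40.0
```

```bash
python3 -m jog '[{"dp":[-1,-4.7,0],"twist":0,"fingers":0.15},{"dp":[-2,-9.5,0],"twist":0,"fingers":0.15},{"dp":[-3,-14.3,0],"twist":0,"fingers":0.15},{"dp":[-4,-19,0],"twist":0,"fingers":0.15},{"dp":[-5,-23.7,0],"twist":0,"fingers":0.15},{"dp":[-6,-28.5,0],"twist":0,"fingers":0.15},{"dp":[-6.8,-33.5,0],"twist":0,"fingers":0.15},{"dp":[-7.6,-37.5,0],"twist":0,"fingers":0.15}]'; python3 -m jog '[{"dp":[0,0,1],"twist":0,"fingers":0.15},{"dp":[0,0,3],"twist":0,"fingers":0.15},{"dp":[0,0,4],"twist":0,"fingers":0.15},{"dp":[0,0,4],"twist":0,"fingers":0.15}]'; python3 avg.py;  python3 go.py .526 .0132 .1365 179.7
```

```text
time_s: 34.12
tool_pos: [0.5228, 0.0101, 0.1786]
tool_rot: [-179.9, -0.2, 179.6]
force: [-0.2, -0.1, -4.6]
grip_width: 0.0227
grasp_force: 40.0
time_s: 34.62
tool_pos: [0.5232, 0.0131, 0.1394]
tool_rot: [-179.9, -0.2, 179.8]
force: [0.8, 0.4, -4.8]
grip_width: 0.0228
grasp_force: 40.0
[5.24800e-01 1.29000e-02 1.41200e-01 1.79757e+02] [0.0004 0.     0.0005 0.007 ]
dp [-0.08  0.04  0.51] twist 0.0 pos [0.5252 0.0128 0.1416] [1.800e+02 1.000e-01 1.797e+02] q7 94.0 t 34.9 F [ 0.9  0.6 -6.2] grip 0.0228 40.0
```

```bash
python3 -m jog '[{"dp":[-0.1,0.04,0.3],"twist":0,"fingers":0.15},{"dp":[-0.1,0.04,0.5],"twist":0,"fingers":0.15},{"dp":[-0.1,0.04,0.6],"twist":0,"fingers":0.15},{"dp":[-0.1,0.04,0.65],"twist":0,"fingers":0.15},{"dp":[-0.1,0.04,0.65],"twist":0,"fingers":0.15}]'; python3 avg.py;  python3 go.py .526 .0132 .1351 179.7
```

```text
time_s: 35.5
tool_pos: [0.5257, 0.0131, 0.1351]
tool_rot: [180.0, -0.0, 179.7]
force: [-3.9, -0.2, 3.0]
grip_width: 0.0236
grasp_force: 40.0
[5.257000e-01 1.310000e-02 1.350000e-01 1.797286e+02] [0.     0.     0.     0.0021]
dp [-0.03  0.01 -0.01] twist 0.0 pos [0.5257 0.0131 0.135 ] [180.   -0.  179.7] q7 94.0 t 35.8 F [-4.6  1.1  6.1] grip 0.0229 40.0
```

Weight is on the board. Release, rise and clear off to the side for a check.

```bash
python3 -m jog '[{"dp":[0,0,0],"twist":0,"fingers":0.6},{"dp":[0,0,0],"twist":0,"fingers":0.6},{"dp":[0,0,0],"twist":0,"fingers":0.6},{"dp":[0,0,0],"twist":0,"fingers":0.6},{"dp":[0,0,-2],"twist":0,"fingers":0.6},{"dp":[0,0,-6],"twist":0,"fingers":0.6},{"dp":[0,0,-10],"twist":0,"fingers":0.6},{"dp":[0,0,-12],"twist":0,"fingers":0.6}]'; python3 -m jog '[{"dp":[0,4,0],"twist":0,"fingers":0.6},{"dp":[0,9,0],"twist":0,"fingers":0.6},{"dp":[0,14,0],"twist":0,"fingers":0.6},{"dp":[0,19,0],"twist":0,"fingers":0.6},{"dp":[0,24,0],"twist":0,"fingers":0.6},{"dp":[0,28,0],"twist":0,"fingers":0.6},{"dp":[0,30,0],"twist":0,"fingers":0.6},{"dp":[0,30,0],"twist":0,"fingers":0.6}]'; python3 - <<'E'
from m import *
c=cam('top');W=cloud(c); z=W[...,2]
for n,z0,z1 in(('short',.096,.115),('wt',.158,.19)):
    m=(abs(W[...,0]-.526)<.14)&(abs(W[...,1]-.0125)<.07)&(z>z0)&(z<z1)
    print(n,m.sum(),cv2.minAreaRect((W[m][:,:2]*1000).astype(np.float32)))
c=cam('scene'); cv2.imwrite('pics/end.png',cv2.resize(c['pixels'][130:330,200:480],None,fx=2.5,fy=2.5))
E
```

```text
time_s: 36.75
tool_pos: [0.5267, 0.0129, 0.2568]
tool_rot: [179.9, 0.2, 179.7]
force: [0.7, 0.2, -0.9]
grip_width: 0.052
grasp_force: 0.0
time_s: 37.75
tool_pos: [0.5269, 0.3137, 0.2541]
tool_rot: [-179.9, -0.0, 179.8]
force: [-0.1, -0.6, 0.1]
grip_width: 0.052
grasp_force: 0.0
short 1812 ((526.352294921875, 14.942787170410156), (60.15962600708008, 199.88766479492188), 89.72584533691406)
wt 97 ((527.4786376953125, 14.713099479675293), (21.373069763183594, 21.306650161743164), 46.11638259887695)
```

View pics/end.png

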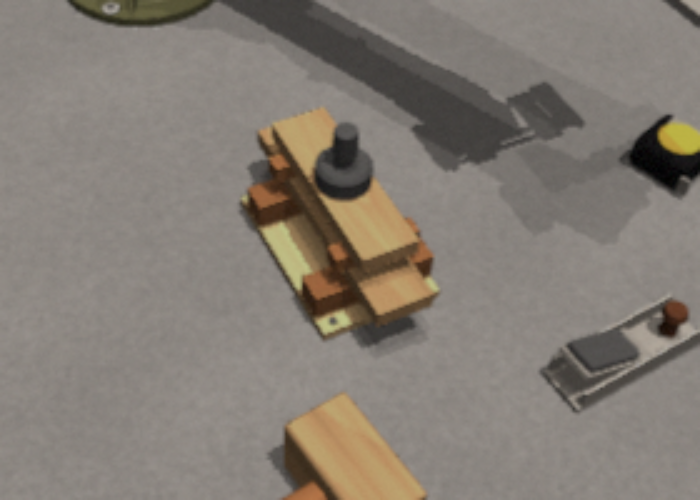

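The picture shows the full stack standing, with the weight upright at (344,170) mid-board and the bystanders untouched.

```bash
python3 -c "
from cell import env
print(env.sign_off())"
```

```text
the job is handed in; nothing more can be done
None
```

The stack is built as asked and handed in at about 38 s: long board, both brown stickers, short board and iron weight are each within about 2 mm of centre on the skid by the top camera, and the tape measure, plane, mallet and look-alikes were left alone.

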